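# Seat the dusting stencil on its locating pins

### The arm

A 6-joint arm with a two-finger parallel gripper is mounted at the origin on a cart in front of the work surface, level with it; the furniture and walls round the work are solid. World frame = base frame: x ahead of the robot, y to its left, z up, the work surface at z = 0. Lengths are in m, angles in rad, forces in N, time in s.
With the tool pointing down it reaches from about 0.25 to 0.775 m from the base axis. Payload 4 kg.
Tool frame: the origin (TCP) lies at the centre of the arm's flange, where the gripper is bolted on; the fingertips stand 173 mm ahead of it and the grasp point (between the pads) lies 155 mm ahead of it (ctrl.hold_point_z is the distance from the TCP to the grasp point, in m); z points along the fingers, y is the line along which they close (so a half turn about z gives the same grasp; the last joint's range is limited). The gripper opens to 85 mm and grips with 20 to 120 N. Pads are 22 mm wide; open, the fingers measure 114 mm over their backs; the gripper's body (76 mm by 85 mm) begins 54 mm behind the grasp point. The pads swing forward as they close: fully open they stand 13 mm farther back than shut.
Start: joints at [-1.249, 0.087, 1.371, -0, 1.684, -0.103], TCP at [0.227, -0.501, 0.405] pointing down, gripper open.
Joint ranges: [-3.1, 3.1], [-0.76, 2.03], [0.27, 2.55], [-1.08, 4.22], [0.17, 2.65], [-2.57, 2.57]. Speed limits (rad/s): [2.79, 2.79, 3.14, 3.14, 3.14, 3.14].

### API

Orientations are given as [roll, pitch, yaw] about the fixed x, y, z axes, in that order (R = Rz(yaw) Ry(pitch) Rx(roll)).
In Python, from station import ctrl gives the robot as it stands.
- The arm moves only by the tool send_rows, never from a script. Its argument "rows" is a list of rows, each a list of 7 numbers: the finger opening in m, from 0 to 0.0854, then the shift along the tool's x, y, z in m, then the turn, a rotation vector about the tool's x, y, z in rad. A call has 1 to 10 rows; each row shifts and turns the commanded pose from where the row before left it, along the tool's axes as they then stand; what a row does not reach is not made up. A row lasts 1/8 s, in which the tool goes at most 62.5 mm and 10.7 degrees, less where a joint would pass 70% of its speed; a pose out of reach is approached as far as the arm can. A call with a gripper value outside its range is refused whole. The fingers move at their own pace and stop on an object; "newtons" is the grip in N (left out, the last holds). Time passes only in rows, so rows that do not move let the fingers close. It gives the time, the measured TCP pose, the force, the opening and the grip force at its end, in the units of the state.
- ctrl.get_state(): the state, without advancing time (a new reading comes with each control period).
- ctrl.read_camera(name): name is "scene" or "top" or "wrist"; returns the picture (420x560x3 uint8, red, green, blue); there is no depth.
- ctrl.calibration(name): a dict with "camera_matrix" (3x3 intrinsics, pixels), "cam_to_world" (4x4, takes a point from camera to world coordinates); the wrist camera has in their place "hand_eye" (4x4, takes a point from camera to tool coordinates, whose origin is the TCP and whose axes are the flange's). Camera axes: x right, y down, z forward; pixel columns grow to the right and rows downward; lengths in m; the calibration is good to about 2 mm. A picture is of the moment at which its call begins: read the wrist's pose just before it. calibration takes no time and is no camera call.
- ctrl.sign_off(): hands the job in; it is judged then, once.
The state is a dict: "time_s": time; "joint_pos": joint angles; "joint_velocities": joint speeds; "joint_torque": joint torques, N m; "tcp_pos": TCP position; "ee_rot": TCP orientation; "wrist_force": force on the tool from outside, world axes, zero at the start; "moment": the same for the moment, N m; "finger_gap": opening from 0.0 (shut) to 1.0 (fully open); "finger_force": force on a finger pad.
Only numpy, scipy, OpenCV 4.12 (cv2) and the standard library are available. Lean on these libraries where they do the work, as an engineer would, in place of code of your own. Each camera call takes 0.05 s, during which the arm holds its last target. There are 200 camera calls.

### The job

The metal stencil plate lies unseated on the dusting jig. With the fingertips, gently push it sideways against the jig's fence and along the fence until its two round holes drop over the two locating pins and it lies flat and fully down on the bed. Do not pick the plate up, leave the things around the jig where they are, and draw the hand clear at the end.

Things in the scene. Friction and masses are not known exactly. Their poses are not given: they have to be found in the camera images.
- jig: Dusting jig fixed to the table, yawed up to 0.35 rad: white bed, x -112 to 88, y -94 to 110 mm, top 10 mm above the table, with a step at its -y end and a fence along its +x side. Origin: table height, under the centre of the seated plate. x points from the open side to the fence (away from the robot), y along the fence to the robot's left, z up. Chocolates 4 mm high lie on the bed.
- fence_face (a point): Fence: aluminium bar along jig y (-170 to 110 mm), 14 mm thick, 32 mm high. This point: top edge of its face towards the plate, jig x 75.5, y -30 mm.
- step_edge (a point): Loading step: white block, jig x -112 to 88, y -170 to -94 mm, top 18 mm above the table (8 mm over the bed). This point: middle of its top edge towards the bed, jig x -12, y -94 mm.
- plate: Loose aluminium plate 150 x 180 x 5 mm (x, y, z), about 0.3 kg: two 16 mm round holes, six 25 mm windows, folded-up lips along the whole -x and -y sides. Origin: centre of the underside; axes as the jig's. Starts level on step and pin tips, underside 18 mm up, 25 to 50 mm short of home in y, 14 to 30 mm off in x, yawed up to 0.1 rad. Seated: jig x 0, y 0, z 10 mm. Slides with 0.3 to 1.5 N.
- pin_far (a point): Foot (at bed height, 10 mm) of the locating pin nearer the fence, at x 32, y 20 mm of the jig. Steel pin, 12 mm thick, 8 mm high, with a domed top.
- pin_near (a point): Foot of the other, equal locating pin, at x -32, y 20 mm of the jig.
- hole_far (a point): Centre, at the underside, of the plate's hole that goes over pin_far: x 32, y 20 mm of the plate. Play over the pin 2 mm all round. Flush to the fence, the hole is in line with its pin within 0.5 mm.
- hole_near (a point): Centre, at the underside, of the plate's hole that goes over pin_near: x -32, y 20 mm of the plate.
- near_lip (a point): Push point on the -x lip (3 mm thick, top 25 mm above the underside): top edge, outer face, plate x -75, y -10, z 25 mm. Pushed here towards +x the plate comes to the fence and squares up flush against it; go down with the fingers 15 mm or more clear of the lip, tips 5 to 10 mm above the step.
- end_lip (a point): Push point on the -y lip (like the other): plate x -15, y -90, z 25 mm. Flush to the fence and pushed here towards +y at about 30 mm/s (tips 5 to 10 mm above the step), the plate slides along the fence, leaves the step, drops 8 mm over the pins and is stopped by them. Pushed nearer the fence than its middle it swings away from the fence; pushed fast it skips the pins.
- dip_fork: Bystander: dipping fork, 206 mm long, lying behind the fence. Leave alone.
- dust_pot: Bystander: round pot, 84 mm wide, 27 mm high, beyond the free end of the bed. Origin at its foot. Leave alone.
- tape: Bystander: roll of paper tape, 100 mm wide, 25 mm high, on the right. Leave alone.
- roll: Bystander: upright roll of labels, 68 mm wide, 46 mm high, on the left. Leave alone.

How it is judged:
By the outcome, as a careful person would: the job done as asked, in the order asked, and still so for the second after the job is handed in, with the robot touching nothing.
It also fails if it takes over 48 s, if anything falls off the work surface, if the arm or the gripper's body presses on something with over 40 N, if the wrist force passes 120 N, or if a joint passes its speed limit or range.

## Working session

There is one attempt and no reset: what is moved stays moved. The work goes in short steps, Python scripts to look and compute and a tool call to move; the robot and the scene stay as the last step left them, time stands still between calls to the robot, and variables do not carry over. Pictures are saved under pics/ and viewed, at most 10 in all, crops included, and the job is handed in when it is done.

Besides the shell and the picture viewer there is one more tool, called after "Call:" as a command line: name --pt "numbers of a row" for each row, then --argument value for the rest. send_rows: Moves the arm, as the interface text tells. Its arguments: {"type":"object","properties":{"rows":{"type":"array","items":{"type":"array","items":{"type":"number"}}},"newtons":{"type":"number"}},"required":["rows"]}

```bash
mkdir -p pics; python3 - <<'E'
from station import ctrl
import cv2,numpy as np
s=ctrl.get_state();print(s['time_s'],s['tcp_pos'],s['ee_rot'])
for n in("top","scene"):
    im=ctrl.read_camera(n);np.save(f'pics/{n}.npy',im);cv2.imwrite(f'pics/{n}0.png',im[...,::-1])
    c=ctrl.calibration(n);print(n,np.round(c['camera_matrix'],1).tolist(),np.round(c['cam_to_world'],3).tolist())
E
```

```text
0.0 [ 0.22661814 -0.50101806  0.40352665] [-3.13939151e+00 -2.25984826e-04  4.24775144e-01]
top [[533.5, 0.0, 277.6], [0.0, 533.5, 208.9], [0.0, 0.0, 1.0]] [[0.017, -0.98, 0.198, 0.291], [-1.0, -0.018, -0.001, -0.001], [0.005, -0.197, -0.98, 1.505], [0.0, 0.0, 0.0, 1.0]]
scene [[470.2, 0.0, 280.2], [0.0, 470.2, 211.4], [0.0, 0.0, 1.0]] [[0.724, -0.546, 0.421, -0.059], [-0.689, -0.562, 0.457, -0.738], [-0.013, -0.621, -0.783, 1.259], [0.0, 0.0, 0.0, 1.0]]
```

View pics/top0.png

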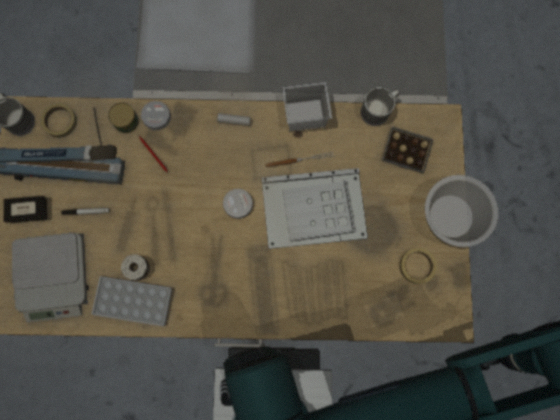

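View pics/scene0.png

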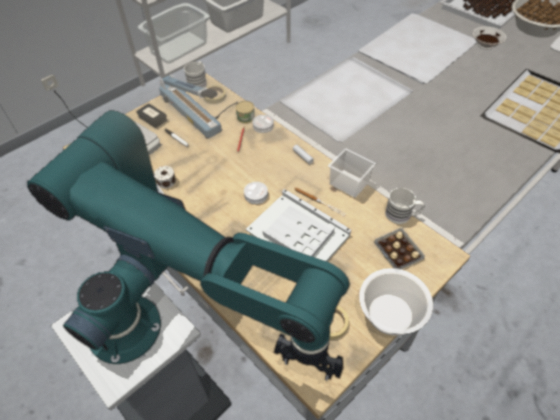

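The top view shows the jig at about px (262–368, 170–248), with the fence on the upper side and the plate around (285–350, 185–240). I'll enlarge that area.

```bash
python3 - <<'E'
import cv2,numpy as np
im=np.load('pics/top.npy')[160:260,245:380]
im=cv2.resize(im,None,fx=5.9,fy=5.9,interpolation=cv2.INTER_CUBIC)
im=cv2.convertScaleAbs(im,alpha=1.3)
cv2.imwrite('pics/topc.png',im[...,::-1])
E
```

```text
(no output)
```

View pics/topc.png

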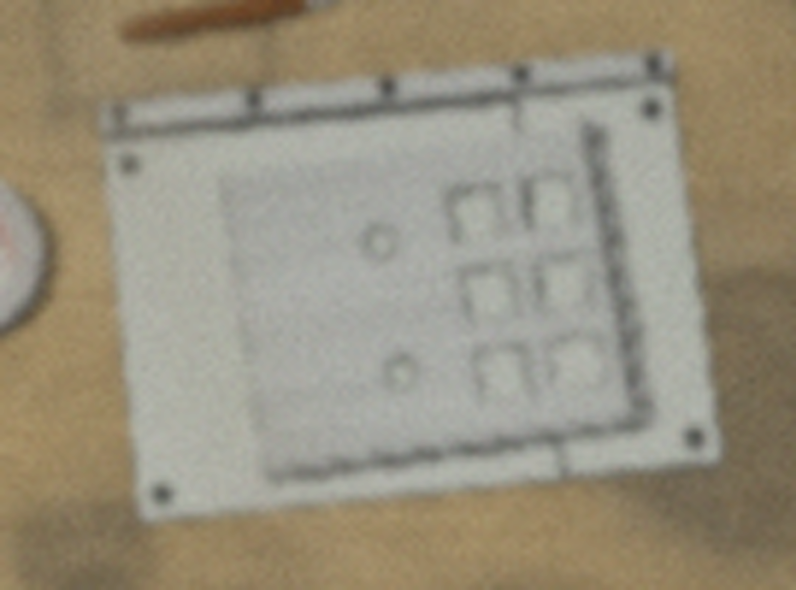

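The crop shows the jig's bottom edge (140,520)–(720,462) and the fence line (107,130)–(672,82). It also shows the holes at (380,243) and (402,372), the -x lip (270,475)–(640,425) and the -y lip (593,125)–(640,420).

```bash
cat > h.py <<'E'
import numpy as np, cv2
from scipy.spatial.transform import Rotation as R
from station import ctrl
def ray(cam,uv,z,T=None):
    c=ctrl.calibration(cam);T=np.array(c['cam_to_world']) if T is None else T
    d=T[:3,:3]@np.linalg.solve(c['camera_matrix'],[uv[0],uv[1],1.]);o=T[:3,3]
    return (o+d*(z-o[2])/d[2])
def tool():
    s=ctrl.get_state();T=np.eye(4);T[:3,:3]=R.from_euler('xyz',s['ee_rot']).as_matrix();T[:3,3]=s['tcp_pos'];return T
def wristT(): return tool()@np.array(ctrl.calibration('wrist')['hand_eye'])
def yaw(a,b): d=b-a;return np.arctan2(d[1],d[0])
E
python3 - <<'E'
from h import *
f=lambda u,v,z:ray('top',(245+(u+.5)/5.9-.5,160+(v+.5)/5.9-.5),z)[:2]
P=dict(bl=f(140,520,.010),br=f(720,462,.018),fl=f(107,130,.010),fr=f(672,82,.018),hf=f(380,243,.023),hn=f(402,372,.023),c=f(645,422,.043),lx=f(270,475,.043),ly=f(593,125,.043),st=f(563,475,.018),st2=f(518,105,.018))
for k,v in P.items():print(k,np.round(v,4))
print('jig yaw',yaw(P['br'],P['bl'])-np.pi/2,yaw(P['fr'],P['fl'])-np.pi/2)
print('plate yaw',yaw(P['hn'],P['hf']),yaw(P['c'],P['lx'])-np.pi/2,yaw(P['c'],P['ly']))
E
```

```text
bl [0.4798 0.0216]
br [ 0.5116 -0.2547]
fl [0.6714 0.0417]
fr [ 0.6987 -0.2341]
hf [ 0.6144 -0.0915]
hn [ 0.5515 -0.1024]
c [ 0.5262 -0.2154]
lx [ 0.4979 -0.0394]
ly [ 0.6698 -0.192 ]
st [ 0.5039 -0.1797]
st2 [ 0.6857 -0.1588]
jig yaw 0.11456723606923869 0.09861042354963945
plate yaw 0.17129908947742603 0.15948460117358154 0.1613505029468969
```

Call:
send_rows --pt "0 0 0 0 0 0 0.159" --pt "0 0 0 0 0 0 0.159" --pt "0 0.0367 -0.0412 0.004 0 0 0" --pt "0 0.0367 -0.0412 0.004 0 0 0" --pt "0 0.0367 -0.0412 0.004 0 0 0" --pt "0 0.0367 -0.0412 0.004 0 0 0" --pt "0 0.0367 -0.0412 0.004 0 0 0" --pt "0 0.0367 -0.0412 0.004 0 0 0" --pt "0 0.0367 -0.0412 0.004 0 0 0" --pt "0 0.0367 -0.0412 0.004 0 0 0" --newtons 20

```text
time_s: 1.35
tcp_pos: [0.4841, -0.1404, 0.3721]
ee_rot: [3.142, 0.001, 0.107]
wrist_force: [0.2, -1.3, 0.2]
finger_gap: 0.001
finger_force: 0.0
```

Call:
send_rows --pt "0 0 0 0 0 0 0" --pt "0 0 0 0 0 0 0"

```text
time_s: 1.6
tcp_pos: [0.4833, -0.1421, 0.3722]
ee_rot: [3.141, 0.001, 0.107]
wrist_force: [0.2, -0.5, -0.6]
finger_gap: 0.001
finger_force: 0.0
```

```bash
python3 - <<'E'
from h import *
T=tool();im=ctrl.read_camera('wrist');cv2.imwrite('pics/w1.png',im[...,::-1]);np.save('pics/w1T.npy',T)
print(T.round(4).tolist(),ctrl.get_state()['ee_rot'],ctrl.get_state()['time_s'],np.round(ctrl.calibration('wrist')['hand_eye'],3).tolist())
E
```

```text
[[0.9942, 0.1072, -0.0013, 0.4833], [0.1072, -0.9942, -0.0003, -0.1421], [-0.0014, 0.0001, -1.0, 0.3722], [0.0, 0.0, 0.0, 1.0]] [3.14128947e+00 8.77011980e-04 1.06060537e-01] 1.65 [[0.0, -0.95, -0.312, 0.081], [1.0, 0.0, -0.0, 0.0], [0.001, -0.312, 0.95, 0.031], [0.0, 0.0, 0.0, 1.0]]
```

View pics/w1.png

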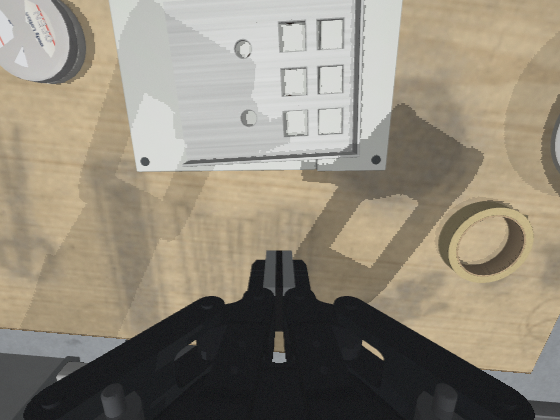

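The wrist view shows the far and near holes at (243,49) and (250,117), the -x lip at (185,162)–(357,155), and the jig's lower edge at (137,171)–(386,169). The step notch is at about (303,168), and the shut fingers are at (280,260).

```bash
python3 - <<'E'
from h import *
T=np.load('pics/w1T.npy')@np.array(ctrl.calibration('wrist')['hand_eye'])
f=lambda u,v,z:ray('wrist',(u,v),z,T)[:2]
P=dict(bl=f(137,171,.010),br=f(386,169,.018),hf=f(243,49,.023),hn=f(250,117,.023),lx=f(185,162,.043),c=f(357,155,.043),st=f(303,168,.018))
for k,v in P.items():print(k,np.round(v,4))
y=yaw(P['br'],P['bl'])-np.pi/2;print('jig yaw',y,'plate',yaw(P['hn'],P['hf']),yaw(P['c'],P['lx'])-np.pi/2)
for yy in(y,):
    Rm=np.array([[np.cos(yy),-np.sin(yy)],[np.sin(yy),np.cos(yy)]])
    O=(P['bl']-Rm@[-.112,.11]+P['br']-Rm@[-.112,-.17])/2;print('O',O)
    for k,v in P.items():print(k,np.round(Rm.T@(v-O),4))
    print('tool',Rm.T@(T[:2,3]*0+np.load('pics/w1T.npy')[:2,3]-O))
E
```

```text
bl [0.4799 0.0185]
br [ 0.5137 -0.2581]
hf [ 0.6142 -0.0938]
hn [ 0.5525 -0.1053]
lx [ 0.5028 -0.0453]
c [ 0.5284 -0.2165]
st [ 0.505 -0.167]
jig yaw 0.12161350743387045 plate 0.18470698409515016 0.1484197284914921
O [ 0.60433188 -0.07643889]
bl [-0.112   0.1093]
br [-0.112  -0.1693]
hf [ 0.0077 -0.0184]
hn [-0.055  -0.0224]
lx [-0.097   0.0433]
c [-0.0924 -0.1298]
st [-0.1096 -0.0779]
tool [-0.12808028 -0.05051243]
```

Call:
send_rows --pt "0 0 0 0.04 0 0 -0.007" --pt "0 0 0 0.05 0 0 0" --pt "0 0 0 0.045 0 0 0" --pt "0 0 0 0.025 0 0 0" --pt "0 0 0 0.012 0 0 0" --pt "0 0 0 0 0 0 0" --pt "0 0.006 0 0 0 0 0" --pt "0 0.006 0 0 0 0 0"

```text
time_s: 2.65
tcp_pos: [0.4964, -0.1411, 0.2024]
ee_rot: [3.14, -0.003, 0.114]
wrist_force: [0.3, -0.3, 0.4]
finger_gap: 0.001
finger_force: 0.0
```

Call:
send_rows --pt "0 0.004 0 0 0 0 0" --pt "0 0.004 0 0 0 0 0" --pt "0 0.004 0 0 0 0 0" --pt "0 0.004 0 0 0 0 0" --pt "0 0.004 0 0 0 0 0"

```text
time_s: 3.28
tcp_pos: [0.5155, -0.1384, 0.2006]
ee_rot: [-3.142, 0.0, 0.114]
wrist_force: [-0.2, 0.3, -0.9]
finger_gap: 0.003
finger_force: 0.3
```

Call:
send_rows --pt "0 0.004 0 0 0 0 0" --pt "0 0.003 0 0 0 0 0" --pt "0 0.002 0 0 0 0 0"

```text
time_s: 3.65
tcp_pos: [0.524, -0.1376, 0.2006]
ee_rot: [3.141, 0.002, 0.114]
wrist_force: [-5.4, -0.5, 2.8]
finger_gap: -0.001
finger_force: 2.5
```

```bash
python3 - <<'E'
from h import *
T=tool();im=ctrl.read_camera('wrist');cv2.imwrite('pics/w2.png',im[...,::-1]);np.save('pics/w2T.npy',T)
print(ctrl.get_state()['wrist_force'])
E
```

```text
[-2.55503919 -2.03607908  0.98503807]
```

View pics/w2.png

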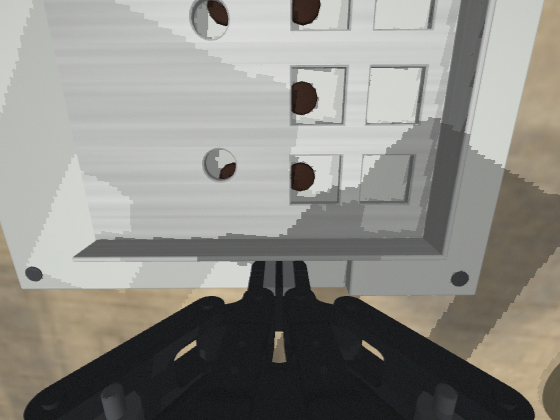

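The fingers now bear on the -x lip at (280,260), and the lip is roughly parallel to the jig edge. I'll press a little more to square the plate up.

Call:
send_rows --pt "0 0.002 0 0 0 0 0" --pt "0 0.001 0 0 0 0 0" --pt "0 0 0 0 0 0 0"

```text
time_s: 4.08
tcp_pos: [0.5251, -0.1374, 0.2]
ee_rot: [-3.141, 0.008, 0.114]
wrist_force: [-10.7, -1.7, 4.8]
finger_gap: 0.004
finger_force: 5.1
```

```bash
python3 - <<'E'
from h import *
T=tool();im=ctrl.read_camera('wrist');cv2.imwrite('pics/w3.png',im[...,::-1]);np.save('pics/w3T.npy',T)
print(T[:3,3],ctrl.get_state()['wrist_force'])
im=ctrl.read_camera('top');c=im[160:260,245:380];c=cv2.resize(c,None,fx=5.9,fy=5.9,interpolation=cv2.INTER_CUBIC);cv2.imwrite('pics/t3.png',c[...,::-1])
E
```

```text
[ 0.52513746 -0.1373536   0.20001707] [-9.79745074 -1.0071369   4.0701889 ]
```

View pics/w3.png

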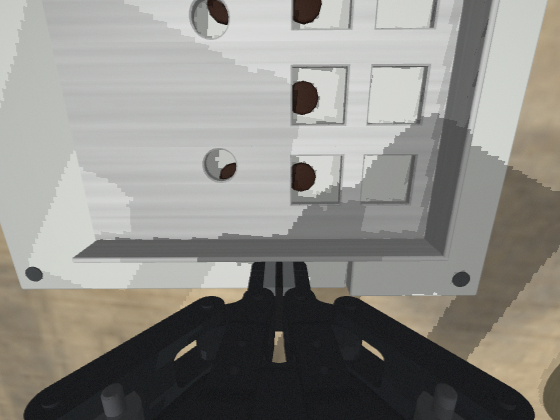

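The plate no longer moves and the force is 10 N, so it is flush to the fence. The lip now runs (75,257)–(443,258), and the near hole is at (220,165).

```bash
python3 - <<'E'
from h import *
T0=np.load('pics/w3T.npy');T=T0@np.array(ctrl.calibration('wrist')['hand_eye'])
f=lambda u,v,z:ray('wrist',(u,v),z,T)[:2]
O=np.array([.6043,-.0764])
P=dict(bl=f(22,288,.010),br=f(476,296,.018),st=f(348,292,.018),hn=f(220,165,.023),hf=f(210,17,.023),lx=f(75,257,.043),c=f(443,258,.043),tool=T0[:2,3])
print(yaw(P['br'],P['bl'])-np.pi/2,yaw(P['c'],P['lx'])-np.pi/2,yaw(P['hn'],P['hf']))
y=.114
Rm=np.array([[np.cos(y),-np.sin(y)],[np.sin(y),np.cos(y)]])
for k,v in P.items():print(k,np.round(v,4),np.round(Rm.T@(v-O),4))
E
```

```text
0.11454088604752566 0.11181473455807867 0.11778910379290221
bl [0.4807 0.0181] [-0.1121  0.108 ]
br [ 0.5124 -0.2573] [-0.1119 -0.1693]
st [ 0.5064 -0.1811] [-0.1092 -0.0929]
hn [ 0.5747 -0.1027] [-0.0324 -0.0228]
hf [ 0.6377 -0.0953] [ 0.0311 -0.0225]
lx [ 0.5271 -0.0402] [-0.0726  0.0447]
c [ 0.5465 -0.2135] [-0.073  -0.1296]
tool [ 0.5251 -0.1374] [-0.0856 -0.0516]
```

Call:
send_rows --pt "0 -0.008 0 0 0 0 0" --pt "0 -0.012 0 0 0 0 0" --pt "0 0 0 -0.03 0 0 0" --pt "0 0 0 -0.03 0 0 0" --pt "0 0.0226 0.029 0 0 0 0" --pt "0 0.0226 0.029 0 0 0 0" --pt "0 0.0226 0.029 0 0 0 0" --pt "0 0.0226 0.029 0 0 0 0" --pt "0 0 0 0 0 0 0" --pt "0 0 0 0 0 0 0"

```text
time_s: 5.42
tcp_pos: [0.6098, -0.2441, 0.2605]
ee_rot: [-3.141, 0.0, 0.114]
wrist_force: [0.4, -0.4, -1.1]
finger_gap: -0.004
finger_force: 0.0
```

Call:
send_rows --pt "0 0 0 0.02 0 0 0" --pt "0 0 0 0.02 0 0 0" --pt "0 0 0 0.015 0 0 0" --pt "0 0 0 0.005 0 0 0" --pt "0 0 0 0 0 0 0"

```text
time_s: 6.05
tcp_pos: [0.6102, -0.2443, 0.2]
ee_rot: [-3.141, 0.001, 0.114]
wrist_force: [0.5, -0.0, -0.1]
finger_gap: -0.002
finger_force: 0.0
```

Call:
send_rows --pt "0 -0.002 -0.004 0 0 0 0" --pt "0 0 -0.004 0 0 0 0" --pt "0 0 -0.004 0 0 0 0" --pt "0 0 -0.0038 0 0 0 0" --pt "0 0 -0.0038 0 0 0 0" --pt "0 0 -0.0038 0 0 0 0" --pt "0 0 -0.0038 0 0 0 0" --pt "0 0 -0.0038 0 0 0 0"

```text
time_s: 7.05
tcp_pos: [0.6048, -0.2137, 0.2007]
ee_rot: [3.141, 0.0, 0.114]
wrist_force: [-0.5, -0.4, -0.5]
finger_gap: 0.002
finger_force: 0.4
```

Call:
send_rows --pt "0 0 -0.0038 0 0 0 0" --pt "0 0 -0.0038 0 0 0 0" --pt "0 0 -0.0038 0 0 0 0" --pt "0 0 -0.0038 0 0 0 0" --pt "0 0 -0.0038 0 0 0 0"

```text
time_s: 7.68
tcp_pos: [0.6026, -0.1947, 0.2007]
ee_rot: [3.142, 0.0, 0.114]
wrist_force: [-0.2, -1.0, 0.4]
finger_gap: -0.001
finger_force: 0.5
```

```bash
python3 - <<'E'
from h import *
T=tool();im=ctrl.read_camera('wrist');cv2.imwrite('pics/w4.png',im[...,::-1]);np.save('pics/w4T.npy',T)
print(T[:3,3],ctrl.get_state()['wrist_force'])
E
```

```text
[ 0.60259884 -0.19466422  0.20068659] [ 0.04240697 -0.09129627  0.0975721 ]
```

View pics/w4.png

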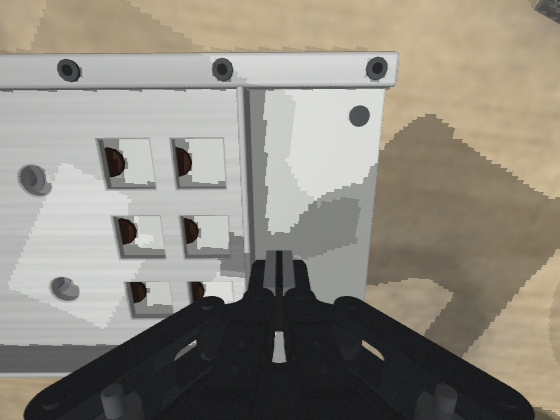

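The plate is still flush to the fence. The lip is at about x=245 px, touching the fingers at (255,265), and the pins are starting to show in the holes at (33,180) and (65,288).

Call:
send_rows --pt "0 0 -0.0038 0 0 0 0" --pt "0 0 -0.0038 0 0 0 0" --pt "0 0 -0.0038 0 0 0 0" --pt "0 0 0 0 0 0 0"

```text
time_s: 8.22
tcp_pos: [0.6013, -0.1831, 0.2007]
ee_rot: [-3.141, -0.0, 0.114]
wrist_force: [0.5, 0.2, 0.7]
finger_gap: 0.002
finger_force: 0.0
```

Call:
send_rows --pt "0 0 -0.0036 0 0 0 0" --pt "0 0 -0.002 0 0 0 0" --pt "0 0 0 0 0 0 0"

```text
time_s: 8.6
tcp_pos: [0.6007, -0.1779, 0.2007]
ee_rot: [3.142, -0.0, 0.114]
wrist_force: [-0.0, -0.6, -0.6]
finger_gap: -0.0
finger_force: 0.0
```

```bash
python3 - <<'E'
from h import *
T=tool();im=ctrl.read_camera('wrist');cv2.imwrite('pics/w5.png',im[...,::-1]);np.save('pics/w5T.npy',T)
print(T[:3,3],ctrl.get_state()['wrist_force'])
E
```

```text
[ 0.60071681 -0.17788748  0.20074843] [0.06619995 0.47583793 0.127911  ]
```

View pics/w5.png

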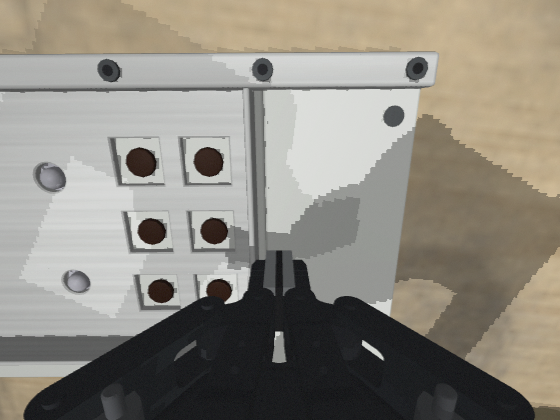

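The plate appears to have dropped: the pins fill the holes at (50,177) and (77,281), the chocolates are centred in the windows, and the lip stands lower. I'll withdraw and check from above.

Call:
send_rows --pt "0 0 0.01 0 0 0 0" --pt "0 0 0.01 0 0 0 0" --pt "0 0 0 -0.03 0 0 0" --pt "0 0 0 -0.05 0 0 0" --pt "0 0 0 -0.05 0 0 0" --pt "0 -0.015 -0.035 -0.01 0 0 0" --pt "0 -0.015 -0.035 -0.01 0 0 0" --pt "0 -0.015 -0.035 0 0 0 0" --pt "0 0 0 0 0 0 0" --pt "0 0 0 0 0 0 0"

```text
time_s: 9.9
tcp_pos: [0.5466, -0.0994, 0.3509]
ee_rot: [3.141, -0.001, 0.113]
wrist_force: [0.7, 0.1, -0.8]
finger_gap: 0.003
finger_force: 0.0
```

```bash
python3 - <<'E'
from h import *
T=tool();im=ctrl.read_camera('wrist');cv2.imwrite('pics/w6.png',im[...,::-1]);np.save('pics/w6T.npy',T)
print(T[:3,3])
E
```

```text
[ 0.54658562 -0.09943535  0.3508666 ]
```

View pics/w6.png

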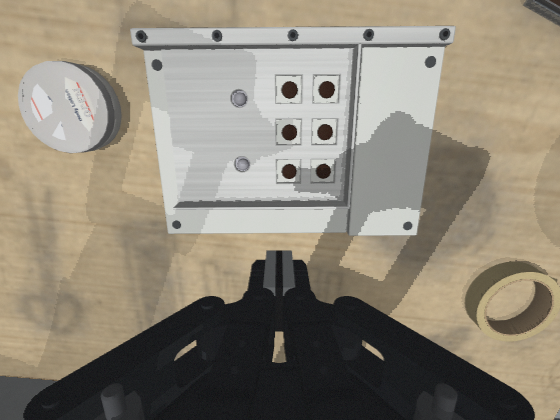

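The pins (239,99) and (242,164) sit in the holes, and all six chocolates are centred in their windows. The lips run (173,207)–(350,207) and along x≈357. I'll do a quick numeric check that it is level and down.

```bash
python3 - <<'E'
from h import *
T=np.load('pics/w6T.npy')@np.array(ctrl.calibration('wrist')['hand_eye'])
O=np.array([.6043,-.0764]);y=.114
Rm=np.array([[np.cos(y),-np.sin(y)],[np.sin(y),np.cos(y)]])
im=cv2.imread('pics/w6.png')
c=cv2.resize(im[20:240,130:460],None,fx=2.4,fy=2.4,interpolation=cv2.INTER_CUBIC);cv2.imwrite('pics/w6c.png',c)
for n,u,v,z in(('hf',239,99,.015),('hn',242,164,.015),('lx',173,208,.035),('c',349,208,.035),('ly',358,46,.035)):
    print(n,np.round(Rm.T@(ray('wrist',(u,v),z,T)[:2]-O),4),'if high',np.round(Rm.T@(ray('wrist',(u,v),z+.008,T)[:2]-O),4))
E
```

```text
hf [0.0304 0.0214] if high [0.0302 0.0204]
hn [-0.0328  0.021 ] if high [-0.0314  0.02  ]
lx [-0.074   0.0901] if high [-0.0714  0.0871]
c [-0.0741 -0.0882] if high [-0.0715 -0.0862]
ly [ 0.0726 -0.0851] if high [ 0.0711 -0.0832]
```

View pics/w6c.png

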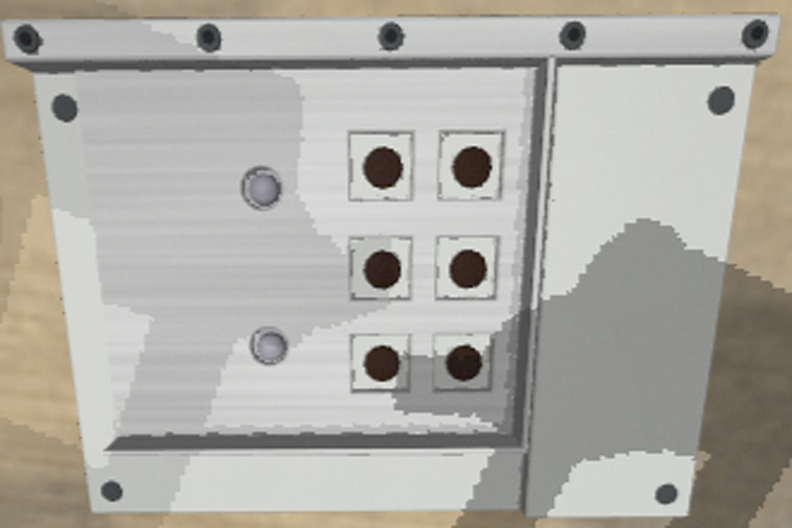

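The crop shows the plate square to the fence, with both pins standing up through their holes and a lip length that matches the lowered height (178 mm, against 173 mm if it were still up). It is seated, so I'm handing in.

```bash
python3 -c "
from station import ctrl
print(ctrl.sign_off())"
```

```text
the job is handed in; nothing more can be done
None
```

The plate is seated over both pins and flat on the bed, flush to the fence; the hand is clear and the job was handed in at about 10 s, well inside the 48 s limit.

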